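Index the dosing arm over the mortar

TASK

The dosing arm on the stand is locked straight by its spring index pin. With a fingertip hooked under the pull ring, lift the pin out of its hole, swing the arm by one hole so that the dosing spout at its other end comes over the open mortar, and let the pin drop fully home in that hole. Use the fingers only to hook and push: do not grip or force the ring, and do not move the mortar, the crucible or anything else on the bench.

Things in the scene. Friction and masses are not known exactly. Their poses are not given: they have to be found in the camera images.
- stand: Fixed dosing stand: aluminium foot plate 440 x 250 x 8 mm with a grey pivot column. Origin on the worktop straight under the vertical pivot axis. x axis: from the arm's ring end toward its spout end when the arm is straight (roughly toward the robot's left); y square to it, toward the robot; z up. The pull ring and index plate are at the right, the mortar and crucible at the left.
- swing_arm (a joint): Angle of the grey arm about the pivot, rad: 0 straight (start), positive counter-clockwise from above (ring end to the stand's -y, spout end to +y). Holes at -0.785, -0.393, 0, 0.393, 0.785; stops at +-0.86. Bar 26 mm wide, top 80 mm above the worktop. It turns with about 1 N at the ring and stays where left; in a hole the pin leaves it about 0.01 rad of play.
- index_pin (a joint): Lift of the 10 mm round-nosed index pin, m: 0 fully home, 12 mm deep in a hole; clear of the plate above 0.012; upper stop 0.024. It slides vertically at the arm's ring end, 140 mm from the pivot; a spring pushes it down, 4 N at 0 and 8 N at the stop. Released between holes it rests on the plate at 0.012 and drops in when brought over a hole.
- pull_ring: Steel pull ring fixed on the pin: rounded rectangle of 7 mm bar, opening 64 mm wide, 50 mm tall. Origin: middle of its lower bar, on the pin axis, 126 mm above the worktop with the pin home. y axis: its width, across the arm. z axis: up its plane, which leans 30 degrees, top toward the pivot. x axis: through the opening, toward the pivot and 30 degrees down. Turns with the arm, rises with the pin.
- ring_center (a point): Centre of the ring's opening, 151 mm above the worktop with the pin home and 14 mm nearer the pivot than the pin axis. A finger pointing toward the pivot and down passes through from outside the arm's end. Below it the plunger housing, 24 mm across, reaches 102 mm above the worktop.
- ring_top_bar (a point): Middle of the ring's upper bar (7 mm thick), under which the finger hooks: 175 mm above the worktop with the pin home, 28.5 mm nearer the pivot than the pin axis.
- middle_hole (a point): Mouth of the middle of the five 12 mm holes in the steel index plate (250 x 94 mm), where the pin starts; plate top 60 mm above the worktop. The holes lie on a 140 mm circle round the pivot, 22.5 degrees (0.393 rad) apart.
- pivot (a point): On the arm's vertical pivot axis, at the height of the index plate's top, 60 mm above the worktop. The pivot's nut reaches 92 mm above the worktop.
- spout_tip (a point): Lower end of the dosing spout below the steel funnel (68 mm across, top 137 mm above the worktop) at the arm's other end, 180 mm from the pivot, 61 mm above the worktop.
- mortar: White open porcelain mortar, 91 mm across, 45 mm high, loose on the foot plate beyond the pivot, about 180 mm from the pivot axis and 22.5 degrees to one or the other side of the stand's x axis (the side changes). Origin under its centre. Not to be touched.
- crucible: Small porcelain crucible with its lid on, 41 mm across, 39 mm high, loose on the foot plate at the mirror place, on the other side of the stand's x axis. Origin under its centre. Not to be touched.
- weigh_bottle: Bystander: lidded glass weighing bottle, 37 mm across, 47 mm high, loose. Origin under its centre.
- pestle: Bystander: porcelain pestle, 97 x 22 mm, lying loose. Origin under its centre.
- amber_bottle: Bystander: amber reagent bottle with white cap, 49 mm across, 96 mm high, loose. Origin under its centre.

How it is judged:
By the outcome, as a careful person would: the job done as asked, in the order asked, and still so for the second after the job is handed in, with the robot touching nothing.
It also fails if it takes over 48 s, if anything falls off the work surface, if the arm or the gripper's body presses on something with over 40 N, if the wrist force passes 120 N, or if a joint passes its speed limit or range.

ROBOT

A 6-joint arm with a two-finger parallel gripper is mounted at the origin on a cart in front of the work surface, level with it; the furniture and walls round the work are solid. World frame = base frame: x ahead of the robot, y to its left, z up, the work surface at z = 0. Lengths are in m, angles in rad, forces in N, time in s.
With the tool pointing down it reaches from about 0.35 to 1 m from the base axis. Payload 7.1 kg.
Tool frame: the origin (TCP) lies between the finger pads; the fingertips stand 22 mm ahead of it and the grasp point (between the pads) lies 3 mm ahead of it; x points along the fingers, y is the direction in which the jaws open and shut, and the axes are right-handed (so a half turn about x gives the same grasp; the last joint's range is limited). The gripper opens to 85 mm and grips with 20 to 120 N. Pads are 22 mm wide; open, the fingers measure 114 mm over their backs; the gripper's body (76 mm by 85 mm) begins 54 mm behind the grasp point. The pads swing forward as they close: fully open they stand 13 mm farther back than shut.
Start: joints at [1.217, 0.423, 1.63, -0, 1.089, -0.019], TCP at [0.205, 0.59, 0.253] pointing down, gripper open.
Joint ranges: [-3, 3], [-0.9, 2.11], [0.09, 2.58], [-1.31, 4.45], [0.11, 2.69], [-2.54, 2.54]. Speed limits (rad/s): [2.39, 2.39, 3.01, 3.14, 3.14, 3.14].

INTERFACE

Orientations are given as a rotation vector (axis times angle).
In Python, from rig import manip gives the robot as it stands. The module is installed in compiled form; this text tells all that it offers. Calls block until the motion is done:
- manip.move_to(position, orientation): joint-space move of the TCP to a pose.
- manip.servo_line(position, orientation=None, rate=0.15): straight line of the TCP; orientation=None keeps the orientation; rate is the mean speed in m/s.
- manip.set_joints(angles): joint-space move.
- manip.command_gripper(opening, f_grip=None): finger opening in m; f_grip is the grip in N (None keeps the last); returns when the fingers have stopped.
- manip.hold(seconds).
- manip.solve_ik(position, orientation): joint angles nearest the present ones, or None.
- manip.camera(name): name is "scene" or "top" or "wrist"; returns a dict with "image" (384x512x3 uint8, red, green, blue), "fx", "fy", "cx", "cy" (pixels), "cam_to_world" (4x4, takes a point from camera to world coordinates); the wrist camera has in their place "mount" (4x4, takes a point from camera to tool coordinates, whose origin is the TCP and whose axes are the tool frame's). Camera axes: x right, y down, z forward; pixel columns grow to the right and rows downward; lengths in m; the calibration is good to about 2 mm. A picture is of the moment at which its call begins: read the wrist's pose just before it. There is no depth.
A pose or a line that the arm cannot do raises manip.IKError and nothing moves.
- manip.sign_off(): hands the job in, once; it reports no verdict.
Readings, each from a call of its own:
- manip.get_time(): time.
- manip.get_joint_positions(): joint angles.
- manip.get_joint_vel(): joint speeds.
- manip.get_tau(): joint torques, N m.
- manip.get_position(): TCP position.
- manip.get_ee_rot(): TCP orientation.
- manip.get_contact_force(): force on the tool from outside, world axes, zero at the start.
- manip.get_torque(): the same for the moment, N m.
- manip.get_width(): finger opening in m.
Only numpy, scipy, OpenCV 4.12 (cv2) and the standard library are available. Lean on these libraries where they do the work, as an engineer would, in place of code of your own. Each camera call takes 0.05 s, during which the arm holds its last target.

## Working session

There is one attempt and no reset: what is moved stays moved. The work goes in short steps, each a Python script; the robot and the scene stay as the last script left them, time stands still between calls to the robot, and variables do not carry over. Pictures are saved under pics/ and viewed, and the job is handed in when it is done.

```bash
mkdir -p pics
cat > h.py <<'E'
import numpy as np, cv2
from rig import manip
def snap(n,f):
    c=manip.camera(n); cv2.imwrite(f,c["image"][:,:,::-1]); return c
E
python3 - <<'E'
from h import *
import pickle
d={}
for n in("scene","top"):
    c=snap(n,f"pics/{n}0.png"); d[n]=c
    print(n,c["fx"],c["cx"],c["cy"],np.round(c["cam_to_world"],3).tolist())
pickle.dump(d,open("cams.pkl","wb"))
print(manip.get_time(),manip.get_ee_rot(),manip.get_width(),manip.get_contact_force())
E
```

```text
scene 417.0002270755775 248.5159831437725 201.10245922012314 [[0.503, -0.623, 0.599, -0.06], [-0.864, -0.379, 0.331, -0.354], [0.021, -0.684, -0.729, 0.926], [0.0, 0.0, 0.0, 1.0]]
top 485.5958631449761 247.2542260897184 192.56022986817942 [[-0.028, -0.996, 0.08, 0.488], [-0.999, 0.03, 0.026, -0.034], [-0.028, -0.079, -0.996, 1.377], [0.0, 0.0, 0.0, 1.0]]
0.1 [ 0.26167079  1.55504785 -0.26381094] 0.08544138330531015 [-0.20180368 -1.14962464 -0.01351424]
```

View pics/scene0.png

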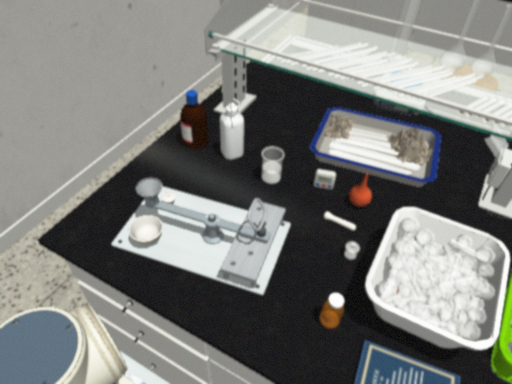

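View pics/top0.png

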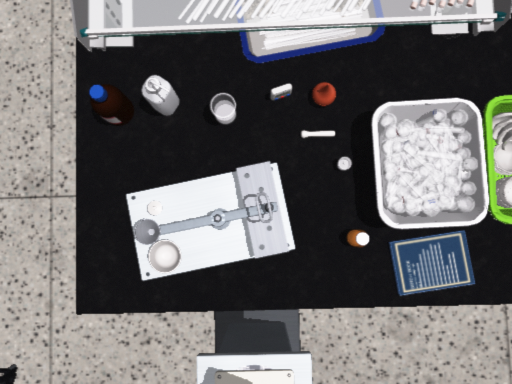

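The stand is at the left of the table. The mortar (top view ~(164,256)) is on the robot's side and the crucible (~(155,208)) on the far side. I'll enlarge both views.

Run:
```python
import cv2
a=cv2.imread("pics/top0.png")[150:290,115:305]; cv2.imwrite("pics/topc.png",cv2.resize(a,None,fx=4,fy=4,interpolation=cv2.INTER_CUBIC))
a=cv2.imread("pics/scene0.png")[165:295,105:300]; cv2.imwrite("pics/scenec.png",cv2.resize(a,None,fx=4,fy=4,interpolation=cv2.INTER_CUBIC))
```

```text
(no output)
```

View pics/topc.png

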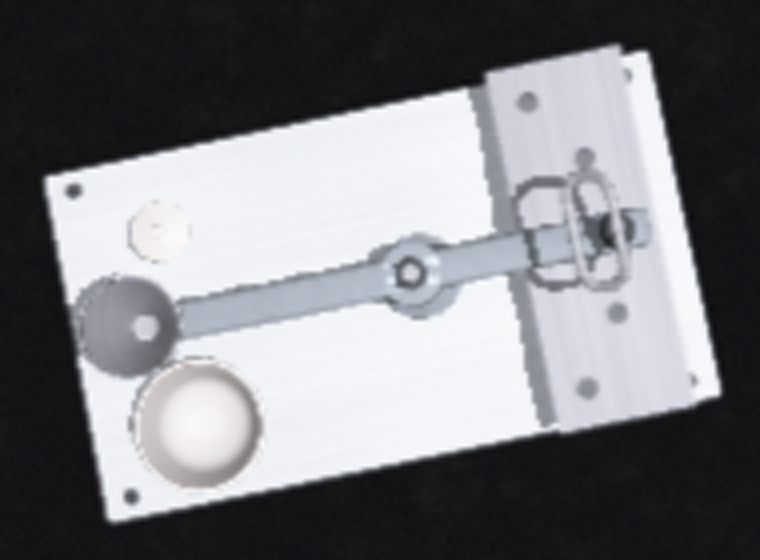

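View pics/scenec.png

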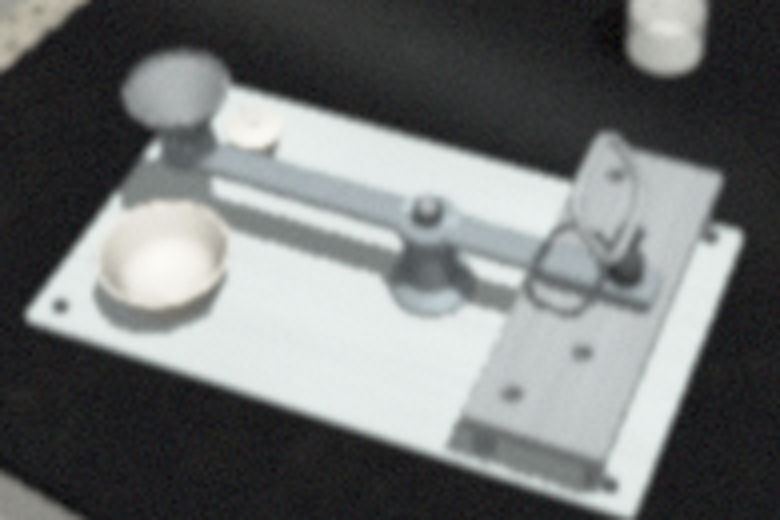

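```bash
cat > fit.py <<'E'
import numpy as np,pickle
from scipy.optimize import least_squares
d=pickle.load(open("cams.pkl","rb"))
def proj(c,P):
    T=np.linalg.inv(c["cam_to_world"]); p=T[:3,:3]@P+T[:3,3]
    return np.array([c["fx"]*p[0]/p[2]+c["cx"],c["fy"]*p[1]/p[2]+c["cy"]])
def hole(a): return [-.14*np.cos(a),-.14*np.sin(a),.06]
obs=[("top",(527,101),hole(.785)),("top",(584,156),hole(.393)),("top",(617,312),hole(-.393)),("top",(587,388),hole(-.785)),("top",(409,272),[0,0,.092]),
("scene",(582,352),hole(-.393)),("scene",(512,393),hole(-.785)),("scene",(616,175),hole(.785)),("scene",(430,206),[0,0,.092])]
off={"top":(115,150),"scene":(105,165)}
def W(q,p):
    x,y,t=q;p=np.array(p);c,s=np.cos(t),np.sin(t)
    return np.array([x+c*p[0]-s*p[1],y+s*p[0]+c*p[1],p[2]])
def res(q,full=False):
    r=[proj(d[n],W(q,p))-((np.array(u)+.5)/4-.5+off[n]) for n,u,p in obs]
    return np.concatenate(r)
if __name__=="__main__":
    s=least_squares(res,[.45,.05,1.7]);print(s.x);print(np.round(res(s.x).reshape(-1,2),2))
    for nm,p in [("ringtop",[-.1115,0,.175]),("ringlow",[-.14,0,.126]),("funnelc",[.18,0,.137]),("c1",[.18*np.cos(.393),.18*np.sin(.393),.053])]:
        print(nm,W(s.x,p),[( (proj(d[n],W(s.x,p))+.5-off[n])*4-.5).round() for n in("top","scene")])
E
python3 fit.py
```

```text
[0.5280471  0.08141867 1.74675392]
[[ 0.09  0.01]
 [ 0.11  0.18]
 [-0.01 -0.13]
 [-0.05 -0.33]
 [ 0.2  -0.16]
 [ 0.08  0.17]
 [-0.01  0.18]
 [ 0.01 -0.06]
 [-0.59 -0.14]]
ringtop [ 0.54756529 -0.02835969  0.175     ] [array([574., 231.]), array([589., 166.])]
ringlow [ 0.55255425 -0.05641964  0.126     ] [array([618., 226.]), array([630., 231.])]
funnelc [0.49653792 0.25863936 0.137     ] [array([128., 327.]), array([176.,  87.])]
c1 [0.43107136 0.23306202 0.053     ] [array([196., 422.]), array([163., 248.])]
```

```bash
cat >> h.py <<'E'
from scipy.spatial.transform import Rotation as Ro
ST=np.array([0.5280471,0.08141867,1.74675392])
TILT=np.radians(30)
def pose(ang=0,ax=0,lat=0,up=0,vert=0,sgn=1):
    """TCP pose rel. to ring centre (pin home) with arm at ang: ax along ring x, lat along ring y, up along ring z, vert world z"""
    t=ST[2]+ang
    X=np.array([np.cos(t),np.sin(t),0]);Y=np.array([-np.sin(t),np.cos(t),0]);Z=np.array([0,0,1.])
    rx=np.cos(TILT)*X-np.sin(TILT)*Z; rz=np.sin(TILT)*X+np.cos(TILT)*Z
    c=np.array([ST[0],ST[1],0])-.126*X+.151*Z
    R=np.column_stack([rx,sgn*Y,sgn*rz])
    return c+ax*rx+lat*Y+up*rz+vert*Z, Ro.from_matrix(R).as_rotvec()
E
python3 - <<'E'
from h import *
for s in(1,-1):
    print(s)
    for a in [dict(ax=-.12,vert=.15),dict(ax=-.12),dict(),dict(vert=.04),dict(ang=.393,vert=.04,lat=-.02),dict(ang=.393,ax=-.12,lat=-.02)]:
        p,o=pose(sgn=s,**a); q=manip.solve_ik(p,o); print(p.round(3),None if q is None else np.round(q,2))
c=snap("wrist","pics/w0.png");print(c["mount"].round(3).tolist(),c["fx"])
E
```

```text
1
[ 0.568 -0.145  0.361] [-0.58  0.6   1.42  0.73  1.9   2.34]
[ 0.568 -0.145  0.211] [-0.58  0.77  1.48  0.69  1.72  2.18]
[ 0.55  -0.043  0.151] [-0.46  0.79  1.65  0.77  1.53  2.12]
[ 0.55  -0.043  0.191] [-0.46  0.73  1.65  0.77  1.57  2.16]
[ 0.613 -0.014  0.191] [-0.3   0.86  1.34  0.61  1.81  2.14]
[ 0.669 -0.102  0.211] [-0.38  0.95  1.09  0.58  1.98  2.17]
-1
[ 0.568 -0.145  0.361] [-0.58  0.6   1.42  0.73  1.9  -0.8 ]
[ 0.568 -0.145  0.211] [-0.58  0.77  1.48  0.69  1.72 -0.96]
[ 0.55  -0.043  0.151] [-0.46  0.79  1.65  0.77  1.53 -1.02]
[ 0.55  -0.043  0.191] [-0.46  0.73  1.65  0.77  1.57 -0.98]
[ 0.613 -0.014  0.191] [-0.3   0.86  1.34  0.61  1.81 -1.  ]
[ 0.669 -0.102  0.211] [-0.38  0.95  1.09  0.58  1.98 -0.97]
[[-0.0, -0.274, 0.962, -0.12], [1.0, -0.0, 0.0, -0.0], [0.0, 0.962, 0.274, -0.07], [0.0, 0.0, 0.0, 1.0]] 341.8281901344969
```

View pics/w0.png

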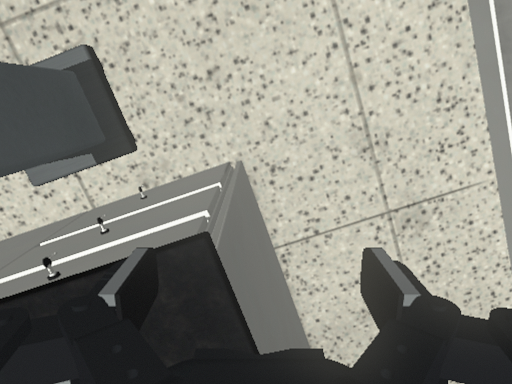

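The wrist camera sits on tool −z, so I use sgn = −1 to keep it above the ring. I'll raise the tool, move round to the right side and stop short of the ring.

```bash
sed -i 's/sgn=1):/sgn=-1):/' h.py
python3 - <<'E'
from h import *
t=manip.get_time()
manip.command_gripper(0.0,20)
manip.servo_line([.205,.59,.40],rate=.3)
p,o=pose(ax=-.12,vert=.15); manip.move_to(p,o)
p,o=pose(ax=-.09,up=.005); manip.servo_line(p,o,rate=.15)
print(manip.get_time(),manip.get_position()-p,manip.get_width(),manip.get_contact_force())
snap("wrist","pics/w1.png");snap("scene","pics/s1.png")
print(manip.get_time())
E
```

```text
5.675 [ 0.00047946 -0.00035335  0.00086412] 0.0001937637699347962 [-0.2259875  -0.50508063 -0.51189126]
5.775
```

View pics/w1.png

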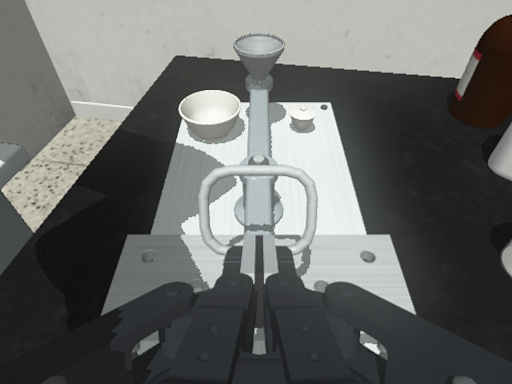

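View pics/s1.png

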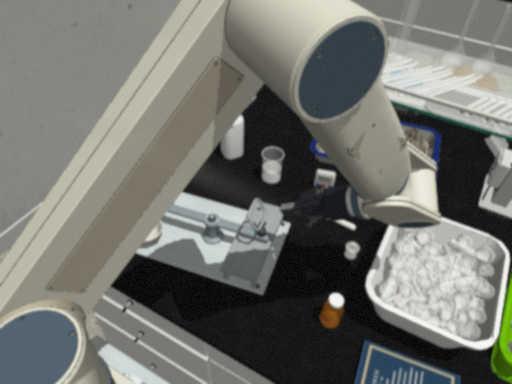

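Wrist view: the ring is centred at column ~258, top bar at row ~171 and lower bar at ~247, with the closed fingers in line at column ~259. I'll check this against the prediction.

Run:
```python
from h import *
P=manip.get_position();R=Ro.from_rotvec(manip.get_ee_rot()).as_matrix()
c=manip.camera("wrist");M=c["mount"];T=np.eye(4);T[:3,:3]=R;T[:3,3]=P;T=np.linalg.inv(T@M)
for k in[dict(),dict(up=.0285),dict(up=-.0285),dict(lat=.0355),dict(lat=-.0355),dict(ax=-.068,up=.005)]:
    p=T[:3,:3]@pose(**k)[0]+T[:3,3]; print(k,c["fx"]*p[0]/p[2]+c["cx"],c["fy"]*p[1]/p[2]+c["cy"])
im=c["image"][:,:,::-1][140:300,170:350]; cv2.imwrite("pics/w1c.png",cv2.resize(im,None,fx=3.5,fy=3.5,interpolation=cv2.INTER_CUBIC))
```

```text
{} 259.28270370240966 213.94194119553535
{'up': 0.0285} 259.3670378538239 171.18727759054772
{'up': -0.0285} 259.2040819520319 253.80060382594348
{'lat': 0.0355} 204.87421330256393 213.8873875875223
{'lat': -0.0355} 313.6633879563128 213.99646692323822
{'ax': -0.068, 'up': 0.005} 259.6772623261668 253.2067813981625
```

View pics/w1c.png

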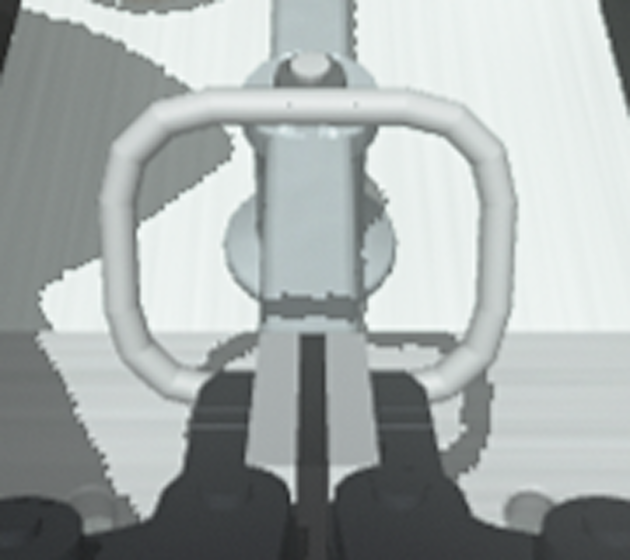

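The prediction agrees within ~1.3 px (<1 mm). Next I insert the fingers and lift in small steps, watching the force.

Run:
```python
from h import *
p,o=pose(ax=-.002,up=.005); manip.servo_line(p,o,rate=.08)
f0=manip.get_contact_force(); print(manip.get_time(),f0.round(2),(manip.get_position()-p).round(4))
for u in (.009,.011,.013,.015,.017):
    p,o=pose(ax=-.002,up=u); manip.servo_line(p,o,rate=.03)
    f=manip.get_contact_force()-f0; print(u,manip.get_time(),f.round(2),(manip.get_position()-p).round(4)[2])
    if f[2]<-2.5: break
np.save("f0.npy",f0)
snap("wrist","pics/w2.png")
```

```text
7.075 [-0.12  0.45 -0.09] [ 0.0003 -0.0004  0.0002]
0.009 7.3583 [ 0.02 -0.04  0.29] 0.0004
0.011 7.6083 [ 0.8  -0.89  0.29] 0.0001
0.013 7.8583 [-0.44 -0.51 -0.65] 0.0001
0.015 8.1083 [-0.24 -0.2  -0.63] -0.0001
0.017 8.3583 [ 1.38 -4.68 -5.98] -0.0006
```

View pics/w2.png

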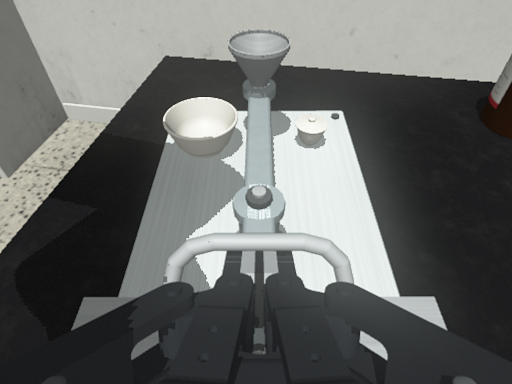

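Contact came at up ≈ 0.016, with about 6 N downward, so the ring is hooked. Now I lift vertically.

Run:
```python
from h import *
f0=np.load("f0.npy")
for v in (.005,.010,.014,.018):
    p,o=pose(ax=-.002,up=.017,vert=v); manip.servo_line(p,o,rate=.03)
    f=manip.get_contact_force()-f0; print(v,manip.get_time(),f.round(2),(manip.get_position()-p).round(4))
    if f[2]<-20: break
snap("wrist","pics/w3.png");snap("top","pics/t3.png")
```

```text
0.005 8.725 [ 0.7  -6.39 -7.  ] [ 0.0002 -0.0006 -0.0004]
0.01 9.0417 [ 0.45 -5.66 -6.34] [ 0.0002 -0.0006 -0.0006]
0.014 9.325 [ 1.56 -5.79 -6.97] [ 0.0001 -0.0006 -0.0008]
0.018 9.6083 [ 1.45 -6.83 -7.24] [ 0.0001 -0.0006 -0.0009]
```

View pics/w3.png

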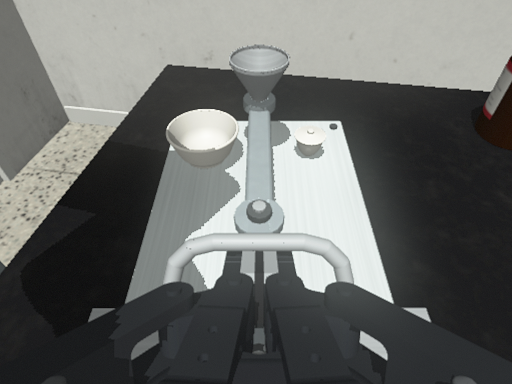

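The ring kept its place relative to the fingers, so the pin is up about 18 mm. I now swing part way along the arc.

Run:
```python
from h import *
f0=np.load("f0.npy")
for a in np.arange(.05,.301,.05):
    p,o=pose(ang=a,ax=-.002,up=.017,vert=.018); manip.servo_line(p,o,rate=.05)
    f=manip.get_contact_force()-f0; print(a.round(2),manip.get_time(),f.round(2))
    if np.linalg.norm(f)>25: break
snap("wrist","pics/w4.png");snap("top","pics/t4.png")
```

```text
0.05 9.975 [ 2.03 -6.63 -8.13]
0.1 10.2417 [ 2.82 -5.87 -8.52]
0.15 10.5083 [ 3.32 -6.77 -8.24]
0.2 10.775 [ 3.46 -6.26 -7.8 ]
0.25 11.0417 [ 3.06 -6.9  -7.91]
0.3 11.3083 [ 3.93 -6.29 -8.54]
```

View pics/w4.png

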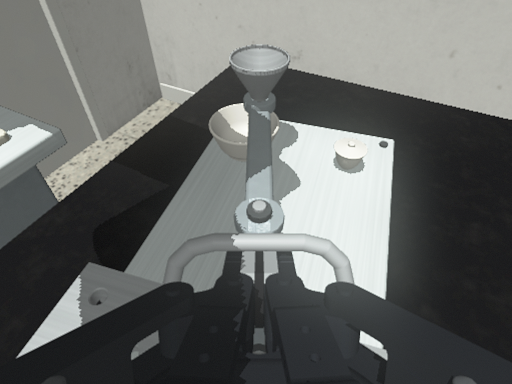

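View pics/t4.png

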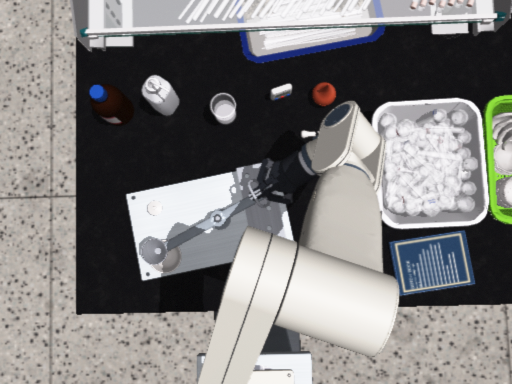

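Friction carries the arm with the finger: the bar and funnel stay centred at column ~259. I'll continue to 0.393 and lower slowly.

Run:
```python
from h import *
f0=np.load("f0.npy")
for a in (.35,.393):
    p,o=pose(ang=a,ax=-.002,up=.017,vert=.018); manip.servo_line(p,o,rate=.04)
print(manip.get_time(),(manip.get_contact_force()-f0).round(2),(manip.get_position()-p).round(4))
snap("wrist","pics/w5a.png")
for v in (.012,.009,.006,.003,0.,-.003):
    p,o=pose(ang=.393,ax=-.002,up=.017,vert=v); manip.servo_line(p,o,rate=.03)
    print(v,(manip.get_contact_force()-f0).round(2))
p,o=pose(ang=.393,ax=-.002,up=.005); manip.servo_line(p,o,rate=.04)
print(manip.get_time(),(manip.get_contact_force()-f0).round(2))
snap("wrist","pics/w5.png")
```

```text
11.9833 [ 4.69 -6.18 -7.64] [ 0.0007 -0.0004 -0.0011]
0.012 [ 2.99 -6.28 -6.84]
0.009 [ 4.26 -6.22 -7.23]
0.006 [ 4.18 -6.61 -6.71]
0.003 [ 3.78 -6.63 -6.32]
0.0 [ 4.01 -5.69 -5.29]
-0.003 [-0.94 -0.73 -1.01]
14.025 [ 0.72 -0.51 -0.08]
```

View pics/w5.png

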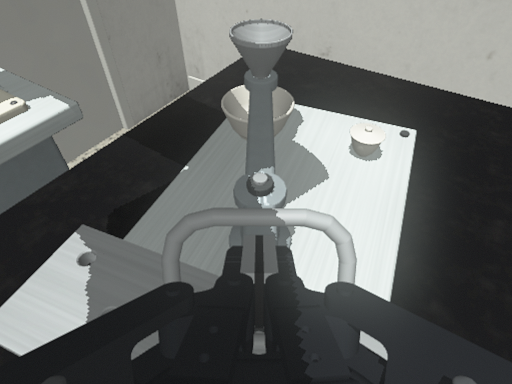

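The finger stayed loaded through 0 and was free at −3 mm, which is pin home; on the plate it would have come free at about +11 mm. I'll withdraw and verify.

Run:
```python
from h import *
f0=np.load("f0.npy")
p,o=pose(ang=.393,ax=-.09,up=.005); manip.servo_line(p,o,rate=.08)
print(manip.get_time(),(manip.get_contact_force()-f0).round(2))
P=manip.get_position();R=Ro.from_rotvec(manip.get_ee_rot()).as_matrix()
c=snap("wrist","pics/w6.png");snap("top","pics/t6.png")
M=c["mount"];T=np.eye(4);T[:3,:3]=R;T[:3,3]=P;T=np.linalg.inv(T@M)
for k in[dict(up=.0285),dict(up=.0285,vert=.012),dict(lat=.0355),dict(lat=-.0355)]:
    p=T[:3,:3]@pose(ang=.393,**k)[0]+T[:3,3]; print(k,c["fx"]*p[0]/p[2]+c["cx"],c["fy"]*p[1]/p[2]+c["cy"])
im=c["image"][:,:,::-1][140:300,170:350]; cv2.imwrite("pics/w6c.png",cv2.resize(im,None,fx=3.5,fy=3.5,interpolation=cv2.INTER_CUBIC))
```

```text
15.325 [-0.83  0.03  0.71]
{'up': 0.0285} 259.94957039740706 171.23039347713595
{'up': 0.0285, 'vert': 0.012} 259.99325786477465 156.37545611577707
{'lat': 0.0355} 205.09870803512865 214.33238247887235
{'lat': -0.0355} 314.7323611769697 214.33157401605615
```

View pics/w6c.png

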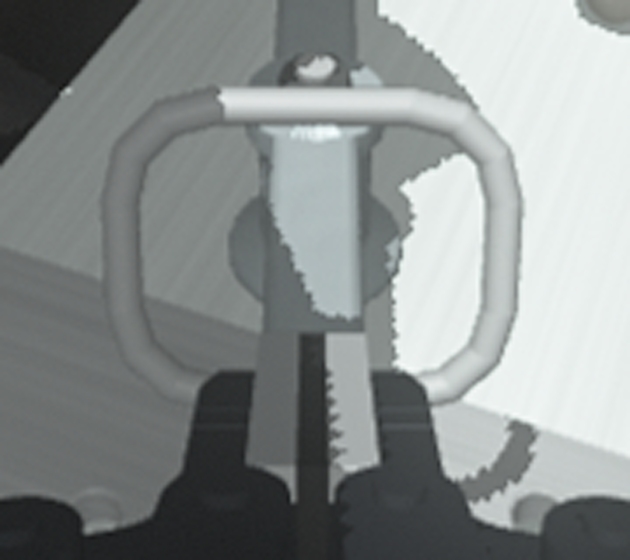

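View pics/t6.png

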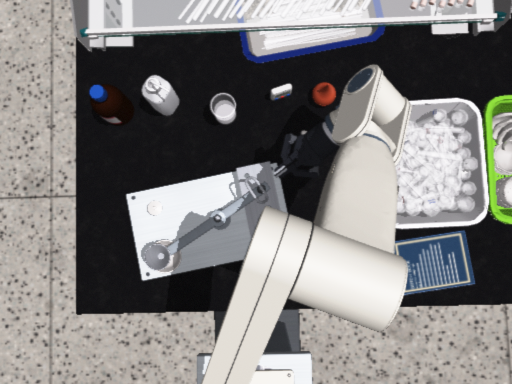

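The ring's top bar is at row 170; prediction is 171 for home and 156 for resting on the plate. The side bars match 0.393 rad, and the funnel is over the mortar. The robot is clear of everything, so I hand in.

Run:
```python
from h import *
p,o=pose(ang=.393,ax=-.12,up=.02); manip.servo_line(p,o,rate=.1); manip.hold(.3)
print(manip.get_time(),manip.get_contact_force().round(2)); manip.sign_off()
```

```text
16.2083 [ 0.78 -0.14 -0.2 ]
the job is handed in; nothing more can be done
```

The dosing arm is now one hole over, at +0.393 rad, with the spout over the mortar and the pin home in that hole. I handed the job in at 16.2 s of the 48 s allowed.

- **What I did:** I put the closed fingertips through the pull ring and lifted the pin about 18 mm by its upper bar. I then swung the arm with the finger still hooked under the bar, lowered the pin into the hole and withdrew. The forces on the tool stayed around 11 N.
- **Pin home:** while lowering, the ring's load left the finger about 1–3 mm below the height where it was picked up. If the pin had been resting on the plate, that would have happened about 11 mm above it.
- **Position:** after withdrawing, the wrist picture showed the ring's top bar at row 170, where 171 means home and 156 means resting on the plate. The side bars were within about 1–2 px of where 0.393 rad puts them.
- **Surroundings:** the top view showed the funnel over the mortar. The mortar and crucible showed no visible shift. The amber bottle and the weighing bottle were hidden behind the robot in the last top view. I did not check those two after the swing, but nothing suggested contact with them.

No check failed or disagreed.

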